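# Park the index plunger and run the carriage over to the buffer

### The arm

A 6-joint arm with a two-finger parallel gripper is mounted at the origin on the work surface. World frame = base frame: x ahead of the robot, y to its left, z up, the work surface at z = 0. Lengths are in m, angles in rad, forces in N, time in s.
With the tool pointing down it reaches from about 0.375 to 0.9 m from the base axis. Payload 3.1 kg.
Tool frame: the origin (TCP) lies at the centre of the arm's flange, where the gripper is bolted on; the fingertips stand 173 mm ahead of it and the grasp point (between the pads) lies 155 mm ahead of it; z points along the fingers, y is the line along which they close (so a half turn about z gives the same grasp; the last joint's range is limited). The gripper opens to 85 mm and grips with 20 to 120 N. Pads are 22 mm wide; open, the fingers measure 114 mm over their backs; the gripper's body (76 mm by 85 mm) begins 54 mm behind the grasp point. The pads swing forward as they close: fully open they stand 13 mm farther back than shut.
Start: joints at [-1.518, 0.527, 1.433, -0, 1.181, -0.178], TCP at [0.143, -0.608, 0.405] pointing down, gripper open.
Joint ranges: [-3.08, 3.08], [-0.75, 2.2], [0.22, 2.44], [-1.43, 4.57], [0, 2.65], [-2.85, 2.85]. Speed limits (rad/s): [2.79, 2.79, 3.14, 3.14, 3.14, 3.14].

### API

Orientations are given as a unit quaternion [x, y, z, w].
In Python, from station import * gives the robot as it stands.
- The arm moves only by the shell command python3 -m jog 'ROWS' [OPENING] [FORCE]. ROWS is a JSON object of lists of equal length, an entry for each row: "linear": the shift along the world's x, y, z in mm, a list of three; "turn": the turn about the world's z in units of 5 degrees (1.0 is 5 degrees). A call has 1 to 12 rows; each row shifts and turns the commanded pose from where the row before left it; what a row does not reach is not made up. A row lasts 1/8 s, in which the tool goes at most 62.5 mm and 10.7 degrees, less where a joint would pass 70% of its speed; a pose out of reach is approached as far as the arm can. A call is refused whole if a number of a shift passes 62.5 or a number of a turn 1, either way. A call with a gripper value outside its range is refused whole. OPENING is the opening, from 0 (shut) to 1 (fully open), set as the call begins (- or left out, the last holds). The fingers move at their own pace and stop on an object; FORCE is the grip in N (left out, the last holds). Time passes only in rows, so rows that do not move let the fingers close. It gives the time, the measured TCP pose, the force, the opening and the grip force at its end, in the units of the state.
- sense(): the state, without advancing time (a new reading comes with each control period).
- snapshot(name): name is "side" or "top" or "wrist"; returns the picture (480x640x3 uint8, red, green, blue); there is no depth.
- get_calibration(name): a dict with "fx", "fy", "cx", "cy" (pixels), "dist_coeffs" ([k1, k2, p1, p2, k3] as OpenCV has them; the pictures are not rectified), "world_to_cam" (4x4, takes a point from world to camera coordinates). Camera axes: x right, y down, z forward; pixel columns grow to the right and rows downward; lengths in m; the calibration is good to about 2 mm. A picture is of the moment at which its call begins: read the wrist's pose just before it. get_calibration takes no time and is no camera call; for the wrist camera it gives the pose at the moment of the call.
- sign_off(): hands the job in; it is judged then, once.
The state is a dict: "t": time; "q": joint angles; "qd": joint speeds; "tau": joint torques, N m; "tcp_pos": TCP position; "tool_rot": TCP orientation; "force": force on the tool from outside, world axes, zero at the start; "ft_torque": the same for the moment, N m; "finger_gap": opening from 0.0 (shut) to 1.0 (fully open); "gripper_force": force on a finger pad.
Only numpy, scipy, OpenCV 4.12 (cv2) and the standard library are available. Lean on these libraries where they do the work, as an engineer would, in place of code of your own. Each camera call takes 0.05 s, during which the arm holds its last target. There are 200 camera calls.

### The job

On the slide rig, pull up the black sprung plunger knob, twist it clockwise (seen from above) and let it settle into its rest notch so that it stays retracted by itself; feel for the notch and do not force the knob against the ring or its stops. Then take the red grip and gently slide the freed carriage all the way to the rubber buffer, keeping the brass weight standing on it and leaving the other things alone, and let go.

Things in the scene. Friction and masses are not known exactly. Their poses are not given: they have to be found in the camera images.
- rig: aluminium base plate 120 x 380 x 12 mm, fixed to the table; origin under its centre, z up. Its y axis is the sliding direction, pointing to the buffer end (dark triangular end plate 66 mm high with a rubber buffer). The plunger housing stands at y = -125 mm, x = 0 of this frame.
- housing: blue bridge 76 x 72 mm, flat top 56 mm above the table, bearing a slotted steel and brass ring round the plunger stem; origin on the plunger axis at table height, axes as the rig. Under the knob a cross pin (5 x 5 mm, 68 mm long, parallel to the wing) starts in the ring's deep slot along this x axis. Anticlockwise a tall stop blocks it. Knob and ring must not bear on each other with over 25 N.
- knob: black wing knob: 48 mm long (its x axis), 12 mm thick (y), 28 mm tall; origin at the wing's centre on the turning axis, 105 mm above the table when down, 25 mm above the tallest part of the ring. Grip it across its thickness from above. Spring force down: 6 N at the bottom, 11 N at the top. Turns easily; between fingers set a few mm apart it can be turned and still rises and falls freely.
- plunger (a joint): lift of the plunger in m: 0 down (locks the carriage), 0.011 parked in the rest notch, 0.016 on the rim, 0.021 hard upper stop; lift over 16 mm to clear the rim. Released, it comes down damped, at about 0.2 m/s.
- carriage (a joint): travel of the carriage in m along the rig's y axis: 0 where the plunger locks it, 0.10 at the buffer; slides with about 2 N of friction and stays where it is left
- carriage_grip (a point): centre of the red upright grip on the carriage: 40 mm along the rig's x, 14 mm along the rig's y, 50 mm tall; 59 mm above the table. The grey perforated carriage plate (92 x 110 mm) has its top 34 mm above the table.
- weight: brass weight 28 mm across, 38 mm tall, standing loose on the carriage plate beside the grip; origin under its centre
- jar: clear jar with yellow cap, 60 mm across, 85 mm tall, loose bystander; origin under its centre
- pulley: black spare pulley lying flat, 52 mm across, 30 mm tall, loose bystander; origin under its centre
- tray: open red parts tray 90 x 150 x 40 mm, loose bystander; origin under its centre
- slot (a point): bottom of the deep slot, 27 mm along the housing's x from the plunger axis; the slot is 7.4 mm wide and 16 mm deep
- rim (a point): plunger axis at rim height (72 mm up; ring 66 mm across). The rest notch in the brass part, 30 mm from the axis, is 7.4 mm wide, 5 mm deep. Its place differs each time: the knob must be turned 48 to 78 deg (0.84 to 1.36 rad) clockwise from the slot. A pin slid along the rim drops in by its spring within 2 deg of the notch's middle; past it the rim goes on for 20 deg to a tall red stop.
Not all that is in view belongs to the job. Of the things that look like the weight, the smallest one is meant.

How it is judged:
By the outcome, as a careful person would: the job done as asked, in the order asked, and still so for the second after the job is handed in, with the robot touching nothing.
It also fails if it takes over 67 s, if anything falls off the work surface, if the arm or the gripper's body presses on something with over 40 N, if the wrist force passes 120 N, or if a joint passes its speed limit or range.

## Working session

There is one attempt and no reset: what is moved stays moved. The work goes in short steps, Python scripts to look and compute and a shell command to move; the robot and the scene stay as the last step left them, time stands still between calls to the robot, and variables do not carry over. Pictures are saved under pics/ and viewed, at most 12 in all, crops included, and the job is handed in when it is done.

```bash
mkdir -p pics
cat > h.py <<'E'
from station import *
import numpy as np, cv2
def cal(n):
    c=get_calibration(n);K=np.array([[c['fx'],0,c['cx']],[0,c['fy'],c['cy']],[0,0,1.]]);return K,np.array(c['dist_coeffs']),np.array(c['world_to_cam'])
def ray(c,px):
    K,d,T=c;p=cv2.undistortPoints(np.array([[px]],float),K,d)[0,0];R=T[:3,:3]
    return -R.T@T[:3,3], R.T@np.array([p[0],p[1],1])
def onz(c,px,z):
    o,v=ray(c,px);return o+v*(z-o[2])/v[2]
def proj(c,P):
    K,d,T=c;return cv2.projectPoints(np.array(P,float).reshape(-1,3),cv2.Rodrigues(T[:3,:3])[0],T[:3,3],K,d)[0][:,0]
def save(n,f):
    im=snapshot(n);cv2.imwrite('pics/'+f,im[:,:,::-1]);return im
E
python3 - <<'E'
from h import *
save('top','top0.png');save('side','side0.png')
for n in('top','side'):
    o,v=ray(cal(n),(320,240));print(n,o,v,cal(n)[0][0,0])
E
```

```text
top [ 0.47868173 -0.05401547  1.06788329] [ 0.13935244 -0.00679995 -0.99023809] 587.3872677909783
side [0.25187799 0.43846558 0.4582399 ] [ 0.49252806 -0.69857576 -0.51905317] 503.72548773831693
```

View pics/top0.png

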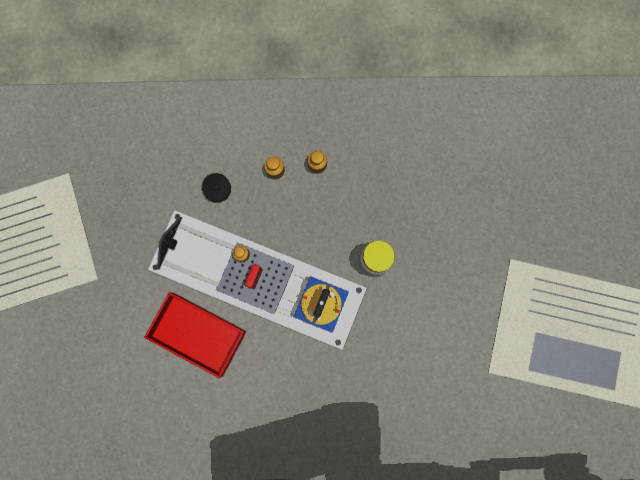

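View pics/side0.png

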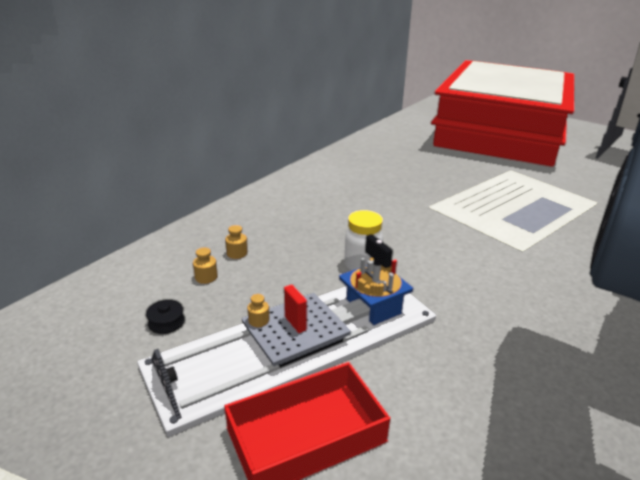

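Top view: the rig runs from the buffer at (168,241) to the housing at (320,303). The black knob is at (321,303), the red grip at (253,276), the pulley at (216,187), the jar at (378,257) and the tray at (195,335).
- **Weight candidates:** (241,254) on the carriage, and (274,167) and (317,160) on the table. I choose the one on the carriage, the smallest.
- **Knob candidates:** the black wing at (321,303), the pulley and the end plate. I choose the wing.

Run:
```python
from h import *
im=snapshot('top');c=cal('top');h=cv2.cvtColor(im,cv2.COLOR_RGB2HSV)
cr=im[210:355,145:390];cv2.imwrite('pics/crop0.png',cv2.resize(cr,None,fx=3.2,fy=3.2,interpolation=cv2.INTER_CUBIC)[:,:,::-1])
def blob(m,box):
    M=np.zeros(m.shape,np.uint8);x0,y0,x1,y1=box;M[y0:y1,x0:x1]=m[y0:y1,x0:x1]*255
    k=max(cv2.findContours(M,0,1)[0],key=cv2.contourArea);return cv2.minAreaRect(k)
def rep(n,m,box,z):
    r=blob(m,box);p=cv2.boxPoints(r);w=np.array([onz(c,q,z) for q in p]);e=[w[1]-w[0],w[2]-w[1]]
    e=max(e,key=np.linalg.norm);print(n,np.round(r[0],1),'xy',onz(c,r[0],z)[:2].round(4),'ang',np.degrees(np.arctan2(e[1],e[0])).round(1)%180,'size',np.round([np.linalg.norm(w[1]-w[0]),np.linalg.norm(w[2]-w[1])],3))
H,S,V=h[...,0],h[...,1],h[...,2]
rig=[(177,211),(366,288),(342,349),(149,269)]
print([onz(c,q,.012)[:2].round(3) for q in rig])
rep('blue',(H>100)&(H<130)&(S>120),(280,260,360,350),.056)
rep('knob',(V<60),(300,275,345,330),.119)
rep('red',((H<5)|(H>174))&(S>150),(240,255,270,295),.084)
rep('weight',(H>8)&(H<24)&(S>110),(225,238,255,268),.030+.034)
```

```text
[array([0.685, 0.2  ]), array([ 0.539, -0.142]), array([ 0.432, -0.097]), array([0.579, 0.249])]
blue [316.  315.6] xy [ 0.4907 -0.0519] ang 68.6 size [0.032 0.072]
knob [320.8 303.2] xy [ 0.5096 -0.06  ] ang 157.1 size [0.05  0.011]
red [252.5 275.5] xy [0.5589 0.0536] ang 161.4 size [0.039 0.017]
weight [240.5 253. ] xy [0.5997 0.0764] ang 89.0 size [0.026 0.024]
```

View pics/crop0.png

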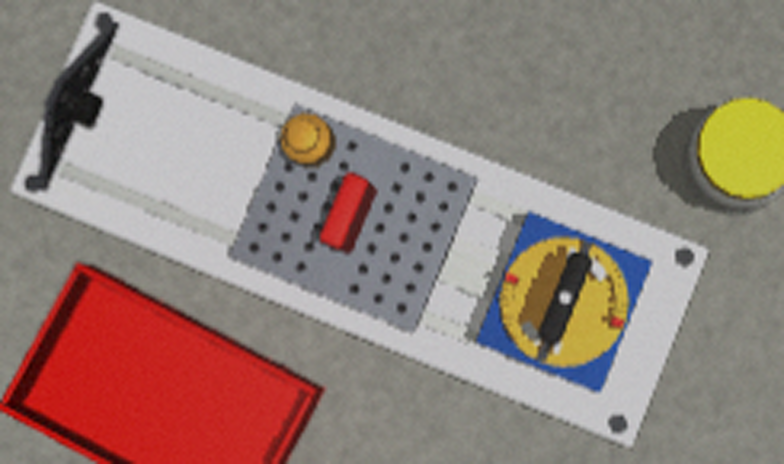

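The crop confirms the choices: black wing at crop (565,298) lying along the rig's x, red grip at (347,212), smallest weight on the carriage at (305,138). The rig's y axis is at 67° in the world frame and the knob is at about (0.510,-0.061).

Run:
```python
from h import *
from scipy.spatial.transform import Rotation as R
s=sense();r=R.from_quat(s['tool_rot']).as_matrix();print(r.round(3),np.degrees(np.arctan2(r[1,1],r[0,1])),s['t'],s['tcp_pos'],s['finger_gap'])
```

```text
[[ 0.973  0.229 -0.   ]
 [ 0.229 -0.973  0.002]
 [ 0.    -0.002 -1.   ]] -76.77847465078615 0.15 [ 0.14298574 -0.60815675  0.40393491] 0.9986719294575199
```

```bash
R='{"linear":[[15,23,0],[15,23,0],[15,23,0],[15,23,0],[15,23,0],[15,23,0],[15,23,0],[15,23,0],[15,23,0],[15,23,0],[15,23,0],[15,23,0]],"turn":[1,1,1,1,1,1,1,1,1,1,1,1]}'; true
python3 -m jog '{"linear":[[15,23,0],[15,23,0],[15,23,0],[15,23,0],[15,23,0],[15,23,0],[15,23,0],[15,23,0],[15,23,0],[15,23,0],[15,23,0],[15,23,0]],"turn":[1,1,1,1,1,1,1,1,1,1,1,1]}' 1
python3 -m jog '{"linear":[[15,23,-3],[15,23,-3],[15,23,-3],[15,23,-3],[15,23,-3],[15,23,-3],[15,23,-3],[15,23,-3],[15,23,-3],[15,23,-3],[15,23,-3],[15,23,-3]],"turn":[1,1,1,1,1,1,1,1,1,1,1,1]}'
python3 -m jog '{"linear":[[2,0,-4],[2,0,-4],[2,0,-4],[2,0,-4],[0,0,-4],[0,0,0]],"turn":[1,1,1,1,0.8,0]}'
python3 - <<'E'
from h import *
from scipy.spatial.transform import Rotation as R
im=save('wrist','w1.png');c=cal('wrist');s=sense();r=R.from_quat(s['tool_rot']).as_matrix();print(np.degrees(np.arctan2(r[1,1],r[0,1])),s['t'],s['tcp_pos'],s['q'],s['force'])
print(proj(c,[[.5096,-.060,.119]]))
E
```

```text
t: 1.65
tcp_pos: [0.3234, -0.3315, 0.4046]
tool_rot: [0.802, 0.597, 0.0, -0.0]
force: [0.3, -0.4, 0.0]
finger_gap: 1.005
gripper_force: 0.0
t: 3.15
tcp_pos: [0.5034, -0.0555, 0.3684]
tool_rot: [0.396, 0.918, -0.0, -0.0]
force: [-0.2, 0.1, 0.3]
finger_gap: 1.0
gripper_force: 0.0
t: 3.9
tcp_pos: [0.5108, -0.0563, 0.3483]
tool_rot: [0.198, 0.98, 0.0, -0.001]
force: [0.8, -0.0, 0.6]
finger_gap: 1.004
gripper_force: 0.0
67.15509623881057 3.95 [ 0.51091601 -0.05635968  0.3485213 ] [-3.27527386e-01  4.60015926e-01  1.76644004e+00 -5.21261278e-06
  9.15764533e-01 -1.49960173e+00] [0.12755129 0.44345027 0.21350863]
[[300.87411649 260.39635185]]
```

View pics/w1.png

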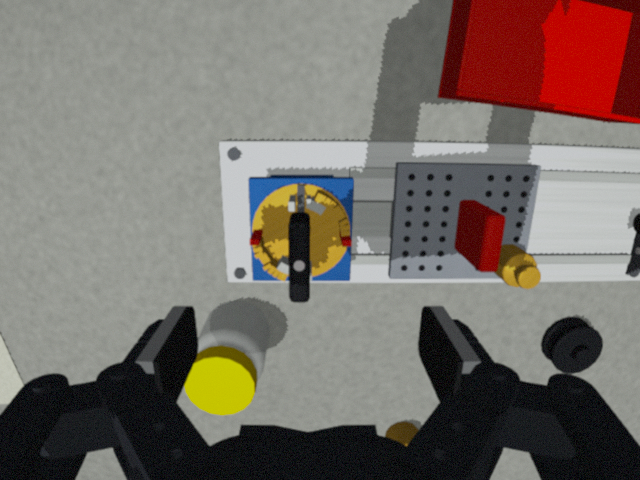

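The knob wing spans (299,212) to (299,300) with its axis dot at (299,266). The ring's red stops show at (256,238) and (346,240), and a dark notch in the brass shows near (270,265). The fingers straddle the view clear of the knob.

Run:
```python
from h import *
im=cv2.imread('pics/w1.png')[:,:,::-1];c=cal('wrist');g=im.sum(2)[255:280,288:312]
m=((g>300)).astype(np.uint8);ct=[k for k in cv2.findContours(m,0,1)[0]]
for k in ct: print(cv2.minEnclosingCircle(k))
print(onz(c,(299,266),.119))
cv2.imwrite('pics/w1c.png',cv2.resize(im[170:310,230:370],None,fx=4.2,fy=4.2,interpolation=2)[:,:,::-1])
o=np.array([.5096,-.0605])
for a in (48,78,98):
  t=np.radians(-23-a)
  print(a,proj(c,[[*(o+.03*np.array([np.cos(t),np.sin(t)])),.072],[*(o-.03*np.array([np.cos(t),np.sin(t)])),.072]]).round())
```

```text
((22.5, 19.0), 5.02503776550293)
((0.0, 15.0), 5.000100135803223)
((10.699999809265137, 10.5), 5.323633193969727)
[ 0.51224267 -0.06225593  0.119     ]
48 [[269. 263.]
 [336. 206.]]
78 [[258. 244.]
 [346. 226.]]
98 [[257. 229.]
 [346. 241.]]
```

View pics/w1c.png

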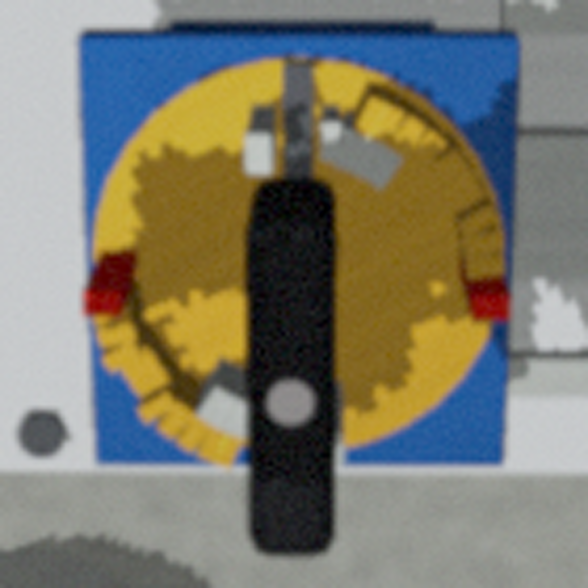

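```bash
python3 -m jog '{"linear":[[0,-5,-15],[0,0,-20],[0,0,-20],[0,0,-20],[0,0,-11],[0,0,0],[0,0,0]],"turn":[0,0,0,0,0,0,0]}' 0.5
python3 -m jog '{"linear":[[0,0,0],[0,0,0],[0,0,0],[0,0,0],[0,0,0],[0,0,0]],"turn":[0,0,0,0,0,0]}' 0 50
```

```text
t: 4.82
tcp_pos: [0.5112, -0.0615, 0.2631]
tool_rot: [0.198, 0.98, -0.0, 0.0]
force: [-0.5, 1.3, -0.8]
finger_gap: 0.501
gripper_force: 0.0
t: 5.58
tcp_pos: [0.5112, -0.0616, 0.2634]
tool_rot: [0.197, 0.98, -0.0, 0.001]
force: [-1.0, -1.3, 6.2]
finger_gap: 0.133
gripper_force: 50.6
```

```bash
python3 -m jog '{"linear":[[0,0,4],[0,0,4],[0,0,4],[0,0,4],[0,0,2],[0,0,1],[0,0,0]],"turn":[0,0,0,0,0,0,0]}'
```

```text
t: 6.45
tcp_pos: [0.511, -0.0614, 0.2817]
tool_rot: [0.197, 0.98, -0.0, -0.0]
force: [2.1, -2.3, -11.6]
finger_gap: 0.126
gripper_force: 48.6
```

```bash
python3 -m jog '{"linear":[[0,0,0],[0,0,0],[0,0,0],[0,0,0],[0,0,0],[0,0,0],[0,0,0],[0,0,0],[0,0,0]],"turn":[-0.5,-1,-1,-1,-1,-1,-1,-0.5,0]}'
python3 -c "
from station import *;print(sense()['ft_torque'],sense()['force'])"
```

```text
t: 7.58
tcp_pos: [0.5109, -0.0615, 0.2816]
tool_rot: [0.483, 0.876, -0.0, -0.0]
force: [1.4, -3.5, -11.4]
finger_gap: 0.134
gripper_force: 48.6
[-0.58055584 -0.34858508 -0.05588794] [  1.4072927   -3.48805673 -11.44735578]
```

```bash
python3 -m jog '{"linear":[[0,0,0],[0,0,0],[0,0,0]],"turn":[0,0,0]}' 0.175
python3 -c "
from h import *;print(sense()['ft_torque'],sense()['force']);save('side','s2.png')"
```

```text
t: 7.95
tcp_pos: [0.511, -0.0612, 0.2823]
tool_rot: [0.483, 0.876, 0.0, 0.0]
force: [-0.6, -0.7, -0.3]
finger_gap: 0.176
gripper_force: 0.0
[-0.00432948  0.01400806 -0.01457051] [-0.62764186 -0.66416605 -0.29237628]
```

View pics/s2.png

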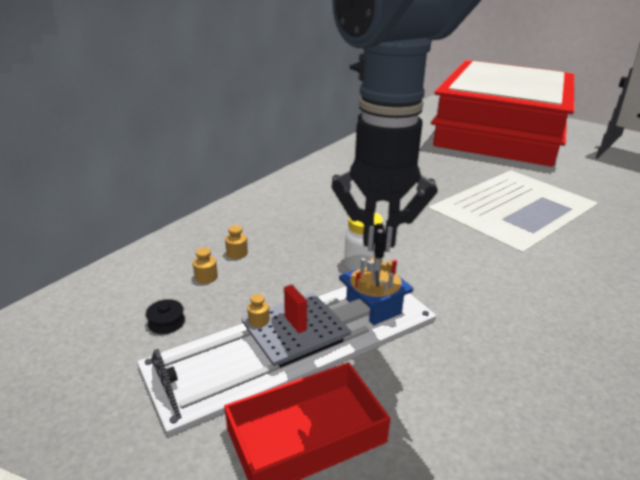

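The side view shows the knob between the fingers at (379,238), with the rig, weight and bystanders unchanged. Next I turn in small steps, stopping on a torque rise.

```bash
cat > chk.py <<'E'
from station import *;import sys
from scipy.spatial.transform import Rotation as R
import numpy as np
s=sense();r=R.from_quat(s['tool_rot']).as_matrix();a=67.15-np.degrees(np.arctan2(r[1,1],r[0,1]))
tz=s['ft_torque'][2];print('turn %.1f tz %.3f'%(a,tz),np.round(s['force'],1),'t %.2f'%s['t'])
sys.exit(abs(tz)>0.15)
E
J="python3 -m jog"; 
python3 -m jog '{"linear":[[0,0,0],[0,0,0],[0,0,0],[0,0,0],[0,0,0]],"turn":[-0.4,-0.4,-0.4,-0.4,-0.4]}' >/dev/null; python3 chk.py &&
python3 -m jog '{"linear":[[0,0,0],[0,0,0]],"turn":[-0.25,-0.25]}' >/dev/null && python3 chk.py &&
python3 -m jog '{"linear":[[0,0,0],[0,0,0]],"turn":[-0.25,-0.25]}' >/dev/null && python3 chk.py &&
python3 -m jog '{"linear":[[0,0,0],[0,0,0]],"turn":[-0.25,-0.25]}' >/dev/null && python3 chk.py &&
python3 -m jog '{"linear":[[0,0,0],[0,0,0]],"turn":[-0.25,-0.25]}' >/dev/null && python3 chk.py &&
python3 -m jog '{"linear":[[0,0,0],[0,0,0]],"turn":[-0.25,-0.25]}' >/dev/null && python3 chk.py &&
python3 -m jog '{"linear":[[0,0,0],[0,0,0]],"turn":[-0.25,-0.25]}' >/dev/null && python3 chk.py &&
python3 -m jog '{"linear":[[0,0,0],[0,0,0]],"turn":[-0.25,-0.25]}' >/dev/null && python3 chk.py &&
python3 -m jog '{"linear":[[0,0,0],[0,0,0]],"turn":[-0.25,-0.25]}' >/dev/null && python3 chk.py
```

```text
turn 45.0 tz 0.176 [-0.8 -0.5  0.7] t 8.62True
```

```bash
python3 - <<'E'
from h import *
import json
im=snapshot('wrist');c=cal('wrist');b=snapshot('side')
a=cv2.resize(im[120:400,180:460],(560,560),interpolation=2)
b=cv2.resize(b[215:305,335:425],(240,240),interpolation=2)
o=np.zeros((560,800,3),np.uint8);o[:,:560]=a;o[:240,560:]=b;cv2.imwrite('pics/w3.png',o[:,:,::-1])
E
python3 chk.py
```

```text
turn 45.0 tz 0.119 [-0.3 -0.8  0.6] t 8.72False
```

View pics/w3.png

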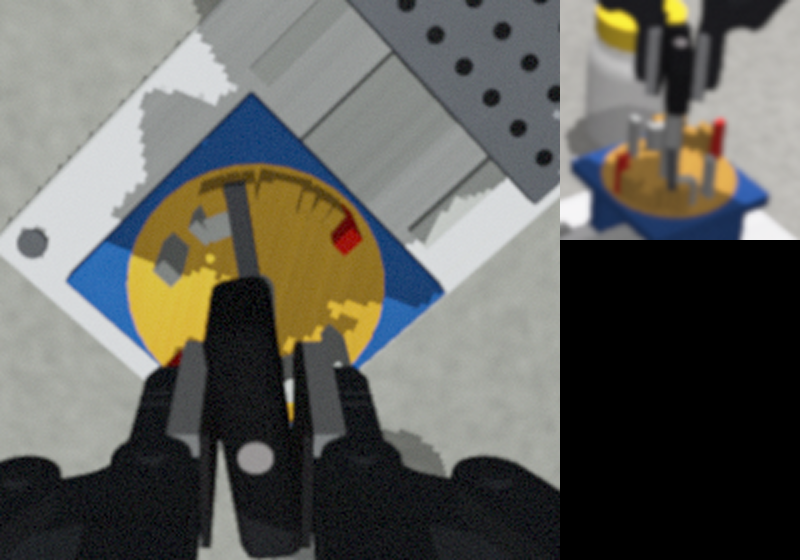

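The knob still lags in the loose fingers, with its pin at (235,185), about 35°, on the rim. The red stop is at (347,230). The torque is contact plus rim friction, so I go on with a slightly higher threshold.

```bash
sed -i 's/>0.15/>0.28/' chk.py
python3 -m jog '{"linear":[[0,0,0],[0,0,0]],"turn":[-0.25,0]}' >/dev/null && python3 chk.py &&
python3 -m jog '{"linear":[[0,0,0],[0,0,0]],"turn":[-0.25,0]}' >/dev/null && python3 chk.py &&
python3 -m jog '{"linear":[[0,0,0],[0,0,0]],"turn":[-0.25,0]}' >/dev/null && python3 chk.py &&
python3 -m jog '{"linear":[[0,0,0],[0,0,0]],"turn":[-0.25,0]}' >/dev/null && python3 chk.py &&
python3 -m jog '{"linear":[[0,0,0],[0,0,0]],"turn":[-0.25,0]}' >/dev/null && python3 chk.py &&
python3 -m jog '{"linear":[[0,0,0],[0,0,0]],"turn":[-0.25,0]}' >/dev/null && python3 chk.py
```

```text
turn 46.2 tz 0.111 [-0.8 -1.5 -0.1] t 8.97False
```

```bash
sed -i 's/sys.exit(.*)/sys.exit(int(abs(tz)>0.28))/' chk.py
python3 -m jog '{"linear":[[0,0,0],[0,0,0]],"turn":[-0.25,-0.25]}' >/dev/null && python3 chk.py &&
python3 -m jog '{"linear":[[0,0,0],[0,0,0]],"turn":[-0.25,-0.25]}' >/dev/null && python3 chk.py &&
python3 -m jog '{"linear":[[0,0,0],[0,0,0]],"turn":[-0.25,-0.25]}' >/dev/null && python3 chk.py &&
python3 -m jog '{"linear":[[0,0,0],[0,0,0]],"turn":[-0.25,-0.25]}' >/dev/null && python3 chk.py &&
python3 -m jog '{"linear":[[0,0,0],[0,0,0]],"turn":[-0.25,0]}' >/dev/null && python3 chk.py &&
python3 -m jog '{"linear":[[0,0,0],[0,0,0]],"turn":[-0.25,0]}' >/dev/null && python3 chk.py &&
python3 -m jog '{"linear":[[0,0,0],[0,0,0]],"turn":[-0.25,0]}' >/dev/null && python3 chk.py &&
python3 -m jog '{"linear":[[0,0,0],[0,0,0]],"turn":[-0.25,0]}' >/dev/null && python3 chk.py &&
python3 -m jog '{"linear":[[0,0,0],[0,0,0]],"turn":[-0.25,0]}' >/dev/null && python3 chk.py &&
python3 -m jog '{"linear":[[0,0,0],[0,0,0]],"turn":[-0.25,0]}' >/dev/null && python3 chk.py
```

```text
turn 48.8 tz 0.156 [-0.1 -0.8 -0.2] t 9.22
turn 51.3 tz 0.196 [-0.3 -0.7 -1.1] t 9.47
turn 53.7 tz 0.198 [-0.4 -1.3 -0.8] t 9.72
turn 56.3 tz 0.191 [-0.6 -0.5 -0.7] t 9.97
turn 57.5 tz 0.147 [-0.6 -0.7 -2.7] t 10.22
turn 58.7 tz 0.115 [-1.  -0.2 -2.2] t 10.47
turn 60.0 tz 0.068 [-1.6 -0.3 -2.6] t 10.72
turn 61.2 tz 0.090 [-1.  -0.2 -3.2] t 10.97
turn 62.5 tz 0.052 [-0.  -1.  -2.4] t 11.22
turn 63.7 tz 0.035 [-0.3 -0.  -0.7] t 11.47
```

```bash
python3 -m jog '{"linear":[[0,0,0],[0,0,0]],"turn":[-0.25,0]}' >/dev/null && python3 chk.py &&
python3 -m jog '{"linear":[[0,0,0],[0,0,0]],"turn":[-0.25,0]}' >/dev/null && python3 chk.py &&
python3 -m jog '{"linear":[[0,0,0],[0,0,0]],"turn":[-0.25,0]}' >/dev/null && python3 chk.py &&
python3 -m jog '{"linear":[[0,0,0],[0,0,0]],"turn":[-0.25,0]}' >/dev/null && python3 chk.py &&
python3 -m jog '{"linear":[[0,0,0],[0,0,0]],"turn":[-0.25,0]}' >/dev/null && python3 chk.py &&
python3 -m jog '{"linear":[[0,0,0],[0,0,0]],"turn":[-0.25,0]}' >/dev/null && python3 chk.py &&
python3 -m jog '{"linear":[[0,0,0],[0,0,0]],"turn":[-0.25,0]}' >/dev/null && python3 chk.py &&
python3 -m jog '{"linear":[[0,0,0],[0,0,0]],"turn":[-0.25,0]}' >/dev/null && python3 chk.py
python3 - <<'E'
from h import *
im=snapshot('wrist');b=snapshot('side')
a=cv2.resize(im[120:400,180:460],(560,560),interpolation=2)
b=cv2.resize(b[215:305,335:425],(240,240),interpolation=2)
o=np.zeros((560,800,3),np.uint8);o[:,:560]=a;o[:240,560:]=b;cv2.imwrite('pics/w4.png',o[:,:,::-1])
E
```

```text
turn 64.9 tz 0.103 [-1.4  0.6  0.1] t 11.72
turn 66.2 tz 0.153 [-0.9 -0.5  0.3] t 11.97
turn 67.4 tz 0.230 [-2.2  0.7  2.1] t 12.22
turn 68.7 tz 0.190 [-1.8  0.3  2.7] t 12.47
turn 69.9 tz 0.273 [-1.3  0.6  2.4] t 12.72
turn 71.1 tz 0.463 [-2.  -1.   4.1] t 12.97
```

View pics/w4.png

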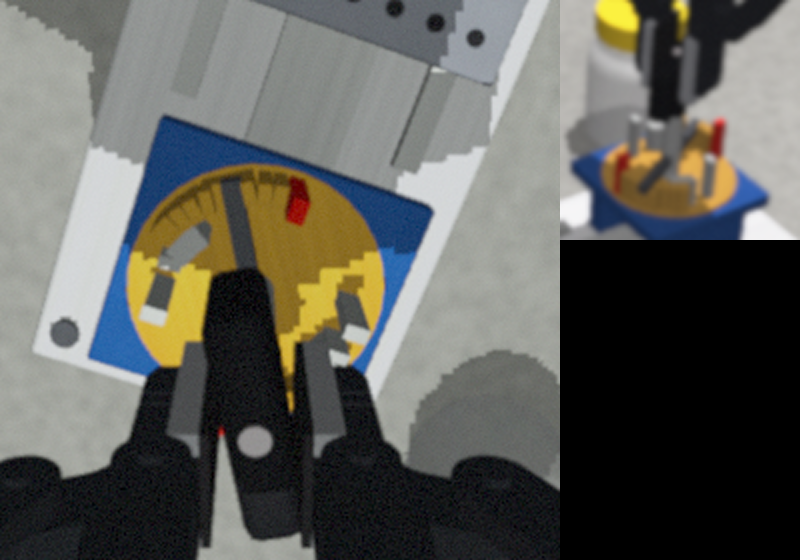

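The torque rose and the knob's axis dot moved from (255,458) to (255,441), farther from the camera. So the pin has dropped into the notch at about 61°. I'll back off to the middle of the slack, open and rise to check.

```bash
python3 -m jog '{"linear":[[0,0,0],[0,0,0],[0,0,0],[0,0,0]],"turn":[0.5,0.7,0.8,0]}'; python3 chk.py
python3 -m jog '{"linear":[[0,0,0],[0,0,0],[0,0,0],[0,0,0],[0,0,10],[0,0,20],[0,0,30],[0,0,30],[0,0,0],[0,0,0]],"turn":[0,0,0,0,0,0,0,0,0,0]}' 0.6
python3 - <<'E'
from h import *
im=snapshot('top');c=cal('top');h=cv2.cvtColor(im,cv2.COLOR_RGB2HSV)
cw=cal('wrist');w=snapshot('wrist');s=snapshot('side')
a=cv2.resize(w[100:380,180:460],(560,560),interpolation=2)
b=cv2.resize(s[215:335,315:435],(240,240),interpolation=2)
o=np.zeros((560,800,3),np.uint8);o[:,:560]=a;o[:240,560:]=b;o[280:520,560:]=cv2.resize(im[210:330,220:340],(240,240),interpolation=2);cv2.imwrite('pics/w5.png',o[:,:,::-1])
cv2.imwrite('pics/s5.png',s[:,:,::-1])
x=cal('side');print('side knob top at lift 0, 11, 16',proj(x,[[.5105,-.0615,.119+k] for k in(0,.011,.016)]))
print('before', )
E
```

```text
t: 13.58
tcp_pos: [0.5112, -0.0615, 0.2814]
tool_rot: [0.67, 0.742, 0.0, 0.0]
force: [-0.2, 0.3, -0.4]
finger_gap: 0.176
gripper_force: 0.0
turn 61.3 tz -0.002 [-0.2  0.3 -0.4] t 13.57
t: 14.82
tcp_pos: [0.5106, -0.0613, 0.3716]
tool_rot: [0.669, 0.743, -0.0, -0.0]
force: [-0.2, 0.1, -0.3]
finger_gap: 0.603
gripper_force: 0.0
side knob top at lift 0, 11, 16 [[379.1207252  241.50144463]
 [379.77768888 234.20517403]
 [380.07954277 230.84612139]]
before
```

View pics/w5.png

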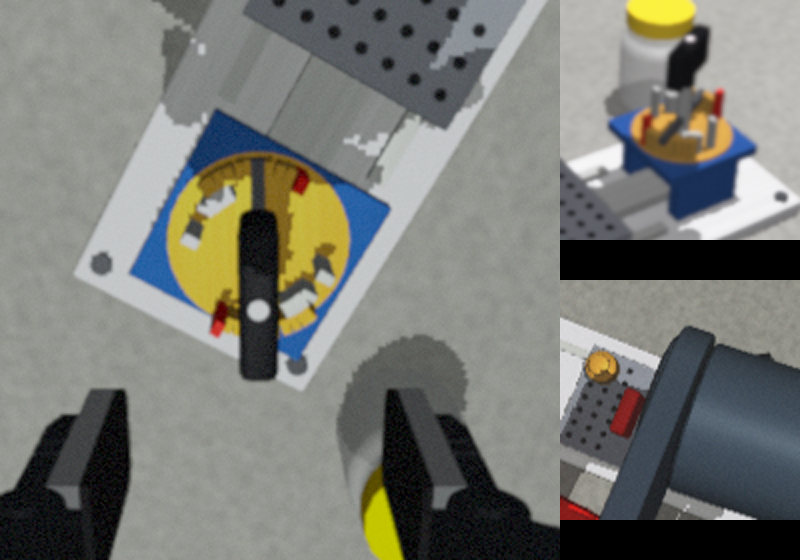

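The wrist view shows the wing turned about 61° and standing freely. In the side inset the knob top dot is at full-image (380,235), against a prediction of (380,234) for the 11 mm park and 231 for the rim, so it is parked. Next the red grip.

```bash
python3 -m jog '{"linear":[[3.5,10,0],[3.5,10,0],[3.5,10,0],[3.5,10,0],[3.5,10,0],[3.5,10,0],[3.5,10,0],[3.5,10,0],[3.5,10,0],[3.5,10,0],[3,9,0],[3,9,0]],"turn":[1,1,1,1,1,1,1,1,1,1,1,1]}' 0.45
python3 -m jog '{"linear":[[0,0,-20],[0,0,-20],[0,0,-20],[0,0,0],[0,0,0]],"turn":[0.2,0,0,0,0]}'
python3 - <<'E'
from h import *
im=save('wrist','w6.png');c=cal('wrist');s=snapshot('top');d=cal('top');h=cv2.cvtColor(im,cv2.COLOR_RGB2HSV)
print(sense()['tcp_pos'],sense()['q'])
print('proj grip top centre',proj(c,[[.5589,.0536,.084]]),'weight top',proj(c,[[.5997,.0764,.072]]))
E
python3 chk.py
```

```text
t: 16.48
tcp_pos: [0.5519, 0.0569, 0.3705]
tool_rot: [0.207, 0.978, -0.0, -0.001]
force: [-0.6, 0.6, -0.2]
finger_gap: 0.448
gripper_force: 0.0
t: 17.1
tcp_pos: [0.5522, 0.0566, 0.3117]
tool_rot: [0.2, 0.98, -0.0, -0.0]
force: [0.0, 0.1, -0.4]
finger_gap: 0.45
gripper_force: 0.0
[0.55233634 0.05655778 0.31234459] [-9.92312151e-02  5.61238136e-01  1.69531654e+00 -1.41111891e-05
  8.83699093e-01 -1.26809839e+00]
proj grip top centre [[307.50886253 272.62628646]] weight top [[368.59634873 308.35081177]]
turn 0.2 tz -0.001 [ 0.2  0.5 -0.3] t 17.20
```

View pics/w6.png

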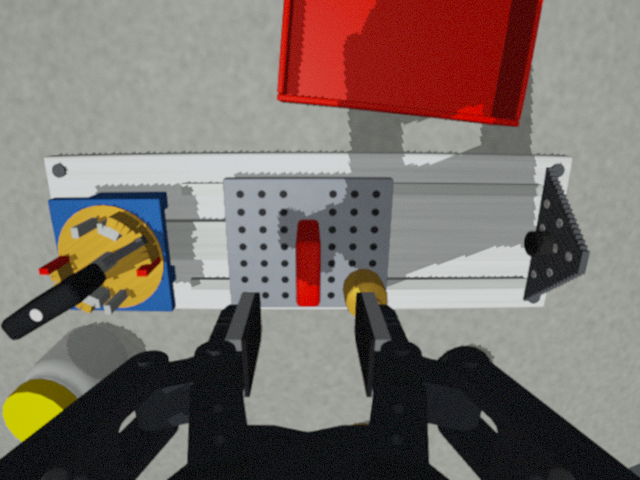

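The view shows the red grip at (308,222–305), the weight at (365,290) and the fingers straddling the grip on its far side from the weight. The positions agree with the projections, so I descend and grip.

```bash
python3 -m jog '{"linear":[[0,0,-20],[0,0,-20],[0,0,-20],[0,0,-15],[0,0,-10],[0,0,-5],[0,0,0],[0,0,0]],"turn":[0,0,0,0,0,0,0,0]}' 0.42 
python3 -m jog '{"linear":[[0,0,0],[0,0,0],[0,0,0],[0,0,0],[0,0,0]],"turn":[0,0,0,0,0]}' 0 30; python3 chk.py
```

```text
t: 18.2
tcp_pos: [0.5522, 0.0566, 0.2222]
tool_rot: [0.2, 0.98, 0.0, 0.001]
force: [-0.1, -0.4, -0.4]
finger_gap: 0.416
gripper_force: 0.0
t: 18.82
tcp_pos: [0.5521, 0.0566, 0.2222]
tool_rot: [0.2, 0.98, 0.0, 0.0]
force: [-1.3, 0.0, 5.7]
finger_gap: 0.16
gripper_force: 33.4
turn 0.2 tz -0.023 [-1.3  0.   5.7] t 18.82
```

```bash
python3 -m jog '{"linear":[[0.4,0.9,0],[0.8,1.8,0],[1.2,2.8,0],[1.6,3.7,0],[1.6,3.7,0],[1.6,3.7,0],[1.6,3.7,0],[1.6,3.7,0],[1.6,3.7,0],[1.6,3.7,0],[1.6,3.7,0],[1.6,3.7,0]],"turn":[0,0,0,0,0,0,0,0,0,0,0,0]}'
python3 -m jog '{"linear":[[1.6,3.7,0],[1.6,3.7,0],[1.6,3.7,0],[1.6,3.7,0],[1.6,3.7,0],[1.6,3.7,0],[1.6,3.7,0],[1.6,3.7,0],[1.6,3.7,0],[1.6,3.7,0],[1.2,2.8,0],[1.2,2.8,0]],"turn":[0,0,0,0,0,0,0,0,0,0,0,0]}'
python3 chk.py
```

```text
t: 20.32
tcp_pos: [0.5687, 0.0952, 0.2222]
tool_rot: [0.2, 0.98, -0.0, -0.0]
force: [-2.4, -1.9, 6.3]
finger_gap: 0.157
gripper_force: 33.7
t: 21.82
tcp_pos: [0.5869, 0.1379, 0.2222]
tool_rot: [0.199, 0.98, -0.0, -0.0]
force: [-2.8, -1.0, 6.1]
finger_gap: 0.153
gripper_force: 33.7
turn 0.2 tz -0.019 [-2.8 -1.   6.1] t 21.82
```

```bash
python3 -m jog '{"linear":[[0.8,1.8,0],[0.8,1.8,0],[0.8,1.8,0],[0.4,0.9,0],[0.4,0.9,0],[0.4,0.9,0],[0.4,0.9,0]],"turn":[0,0,0,0,0,0,0]}'
python3 -m jog '{"linear":[[0.4,0.9,0],[0,0,0]],"turn":[0,0]}'
```

```text
t: 22.7
tcp_pos: [0.5908, 0.1469, 0.2222]
tool_rot: [0.2, 0.98, -0.0, -0.0]
force: [-2.4, -1.7, 6.8]
finger_gap: 0.161
gripper_force: 33.7
t: 22.95
tcp_pos: [0.5912, 0.1478, 0.2222]
tool_rot: [0.2, 0.98, -0.0, -0.0]
force: [-2.5, -1.1, 6.2]
finger_gap: 0.16
gripper_force: 33.7
```

```bash
python3 -m jog '{"linear":[[0.4,0.9,0],[0,0,0]],"turn":[0,0]}' | grep -E "pos|^force"
python3 -m jog '{"linear":[[0.2,0.5,0],[0,0,0]],"turn":[0,0]}' | grep -E "pos|^force"
python3 -m jog '{"linear":[[0.2,0.5,0],[0,0,0]],"turn":[0,0]}' | grep -E "pos|^force"
```

```text
tcp_pos: [0.5916, 0.1487, 0.2222]
force: [-2.6, -0.8, 5.7]
tcp_pos: [0.5916, 0.1488, 0.2222]
force: [-3.3, -3.2, 7.6]
tcp_pos: [0.5917, 0.1489, 0.2222]
force: [-3.5, -4.0, 7.8]
```

```bash
python3 -m jog '{"linear":[[0,0,0],[0,0,0],[0,0,0],[0,0,0],[0,0,15],[0,0,25],[0,0,40],[0,0,40],[0,0,40],[0,0,0]],"turn":[0,0,0,0,0,0,0,0,0,0]}' 0.42
python3 - <<'E'
from h import *
w=snapshot('wrist');s=snapshot('side')
o=np.zeros((560,800,3),np.uint8);o[:300,:400]=cv2.resize(w,(400,300));o[:360,400:]=cv2.resize(s[190:430,130:450],(400,300),interpolation=2)[:300].repeat(1,0) if 0 else cv2.resize(s[190:430,130:450],(400,360),interpolation=2)
cv2.imwrite('pics/f.png',o[:360,:,::-1])
print(proj(cal('side'),[[.5105,-.0615,.13]]))
E
```

```text
t: 24.95
tcp_pos: [0.5933, 0.15, 0.3868]
tool_rot: [0.2, 0.98, 0.001, 0.005]
force: [1.7, -0.7, 0.2]
finger_gap: 0.421
gripper_force: 0.0
[[379.77768888 234.20517403]]
```

View pics/f.png

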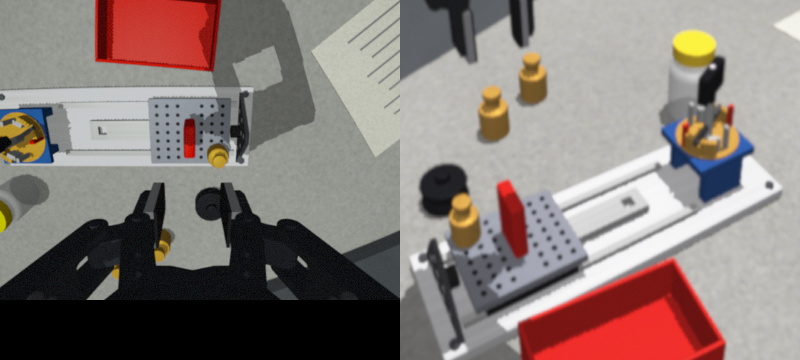

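The carriage sits against the buffer (left panel (235,131)) and the weight stands on it (right panel (463,222)). The knob is still parked (712,70), nothing else has moved, and the gripper is clear.

```bash
python3 -m jog '{"linear":[[0,0,0],[0,0,0],[0,0,0]],"turn":[0,0,0]}' >/dev/null; python3 -c "
from station import *
print(sign_off())"
```

```text
the job is handed in; nothing more can be done
None
```

The job is handed in at about 25 s of the 67 s allowed: the knob is parked in its rest notch about 61° clockwise, the freed carriage is against the rubber buffer with the brass weight still standing on it, and the gripper is open and clear; the verdict was not shown.

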